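# Set out a forced-perspective street of model houses

## Task

Set out the street on the railway module so that it seems to run off into the distance: stand one house on each of the four grey plots, getting smaller step by step from the largest beside the porcelain station clock to the smallest beside the tunnel hill. Stand each house upright in the middle of its plot with its roof ridge along the row, and do not shift the clock.

Things in the scene. Friction and masses are not known exactly. Their poses are not given: they have to be found in the camera images.
- cottage_a_center (a point): centre, half-way up, of the largest of four loose model houses of one design (cream walls, grey pitched roof, brick chimney at one gable): 55 mm wide between the two flat long walls (along its x), 83 mm long along the ridge (its y), walls 53 mm high, ridge 80 mm and chimney pots about 94 mm above its underside; this point lies 40 mm above the underside, its z points up; front and back are alike, so a half turn makes no difference
- cottage_b_center (a point): centre, half-way up, of the second largest of four loose model houses of one design (cream walls, grey pitched roof, brick chimney at one gable): 40 mm wide between the two flat long walls (along its x), 60 mm long along the ridge (its y), walls 38 mm high, ridge 58 mm and chimney pots about 68 mm above its underside; this point lies 29 mm above the underside, its z points up; front and back are alike, so a half turn makes no difference
- cottage_c_center (a point): centre, half-way up, of the third largest of four loose model houses of one design (cream walls, grey pitched roof, brick chimney at one gable): 30 mm wide between the two flat long walls (along its x), 45 mm long along the ridge (its y), walls 29 mm high, ridge 44 mm and chimney pots about 51 mm above its underside; this point lies 22 mm above the underside, its z points up; front and back are alike, so a half turn makes no difference
- cottage_d_center (a point): centre, half-way up, of the smallest of four loose model houses of one design (cream walls, grey pitched roof, brick chimney at one gable): 22 mm wide between the two flat long walls (along its x), 33 mm long along the ridge (its y), walls 21 mm high, ridge 32 mm and chimney pots about 37 mm above its underside; this point lies 16 mm above the underside, its z points up; front and back are alike, so a half turn makes no difference
- plot_1_top (a point): centre of the top face of a grey concrete house plot, a fixed slab 72 mm (its x) by 100 mm (its y, along the row), 5 mm thick, its top 17 mm above the bench on a 12 mm baseboard; one end of the row; the four plots are alike, 110 mm apart along their common y axis in the order 1, 2, 3, 4 towards +y; a model track no higher than the plots runs beside the row on its +x side
- plot_2_top (a point): centre of the top face of a grey concrete house plot, a fixed slab 72 mm (its x) by 100 mm (its y, along the row), 5 mm thick, its top 17 mm above the bench on a 12 mm baseboard; between plots 1 and 3; the four plots are alike, 110 mm apart along their common y axis in the order 1, 2, 3, 4 towards +y; a model track no higher than the plots runs beside the row on its +x side
- plot_3_top (a point): centre of the top face of a grey concrete house plot, a fixed slab 72 mm (its x) by 100 mm (its y, along the row), 5 mm thick, its top 17 mm above the bench on a 12 mm baseboard; between plots 2 and 4; the four plots are alike, 110 mm apart along their common y axis in the order 1, 2, 3, 4 towards +y; a model track no higher than the plots runs beside the row on its +x side
- plot_4_top (a point): centre of the top face of a grey concrete house plot, a fixed slab 72 mm (its x) by 100 mm (its y, along the row), 5 mm thick, its top 17 mm above the bench on a 12 mm baseboard; the other end of the row; the four plots are alike, 110 mm apart along their common y axis in the order 1, 2, 3, 4 towards +y; a model track no higher than the plots runs beside the row on its +x side
- tunnel_mid (a point): point 50 mm above the bench in the fixed tunnel hill, a green hill block with a stone tunnel portal, 74 mm along the row, up to 82 mm high (its tallest part 45 to 110 mm to the +x side of this point); it stands beyond one end of the row, 105 mm from the centre of the nearest plot, at either end
- clock_mid (a point): point on the axis, 55 mm above the underside, of the cream porcelain station clock model, a loose pillar clock with a round foot of 60 mm diameter, 117 mm high, 250 g, which can fall over; it stands beyond the other end of the row, 105 mm from the centre of the nearest plot

How it is judged:
By the outcome, as a careful person would: the job done as asked, in the order asked, and still so for the second after the job is handed in, with the robot touching nothing.
It also fails if it takes over 96 s, if anything falls off the work surface, if the arm or the gripper's body presses on something with over 40 N, if the wrist force passes 120 N, or if a joint passes its speed limit or range.

## Robot

A 6-joint arm with a two-finger parallel gripper is mounted at the origin on the work surface. World frame = base frame: x ahead of the robot, y to its left, z up, the work surface at z = 0. Lengths are in m, angles in rad, forces in N, time in s.
With the tool pointing down it reaches from about 0.35 to 0.925 m from the base axis. Payload 6.4 kg.
Tool frame: the origin (TCP) lies at the very end of the fingers, on their centre line; the grasp point (between the pads) lies 19 mm behind it; z points along the fingers, y is the line along which they close (so a half turn about z gives the same grasp; the last joint's range is limited). The gripper opens to 94 mm and grips with 3 to 60 N. Pads are 16 mm wide; open, the fingers measure 119 mm over their backs; the gripper's body (75 mm by 177 mm) begins 78 mm behind the grasp point.
Start: joints at [-1.465, 0.245, 1.558, -0, 1.339, -0.174], TCP at [0.18, -0.625, 0.205] pointing down, gripper open.
Joint ranges: [-3.13, 3.13], [-1.02, 2.26], [0.13, 2.54], [-0.95, 4.09], [0.21, 2.88], [-2.74, 2.74]. Speed limits (rad/s): [2.57, 2.57, 3.14, 3.14, 3.14, 3.14].

## Interface

Orientations are given as a unit quaternion [x, y, z, w].
In Python, from bench import ctrl gives the robot as it stands. Calls block until the motion is done:
- ctrl.reach(position, orientation): joint-space move of the TCP to a pose.
- ctrl.move_l(position, feed=0.15, ori=None): straight line of the TCP; ori=None keeps the orientation; feed is the mean speed in m/s.
- ctrl.move_joints(angles): joint-space move.
- ctrl.release() and ctrl.grab(): open the fingers fully, or close them until they stop; the grip force is fixed at half the most.
- ctrl.wait(seconds).
- ctrl.solve_ik(position, orientation): joint angles nearest the present ones, or None.
- ctrl.state(): the state.
- ctrl.capture(name): name is "scene" or "top" or "wrist"; returns a dict with "color" (420x560x3 uint8, blue, green, red), "range_z" (420x560 float32, m along the optical axis (not along the pixel's ray), 0 where there is no reading), "fx", "fy", "cx", "cy" (pixels), "D" ([k1, k2, p1, p2, k3] as OpenCV has them; the pictures are not rectified), "pose" (4x4, takes a point from camera to world coordinates); the wrist camera has in their place "T_tool_cam" (4x4, takes a point from camera to tool coordinates, whose origin is the TCP and whose axes are the flange's). Camera axes: x right, y up, looking along -z (the intrinsics and any distortion apply to the point x, -y, -z); pixel columns grow to the right and rows downward; lengths in m; the calibration is good to about 2 mm. A picture is of the moment at which its call begins: read the wrist's pose just before it.
A pose or a line that the arm cannot do raises ctrl.MotionError and nothing moves.
- ctrl.sign_off(): hands the job in; it is judged then, once.
The state is a dict: "time_s": time; "qpos": joint angles; "qvel": joint speeds; "joint_efforts": joint torques, N m; "eef_pos": TCP position; "orientation": TCP orientation; "force": force on the tool from outside, world axes, zero at the start; "ft_torque": the same for the moment, N m; "grip_width": finger opening in m; "grip_force": force on a finger pad.
Only numpy, scipy, OpenCV 4.12 (cv2) and the standard library are available. Lean on these libraries where they do the work, as an engineer would, in place of code of your own. Each camera call takes 0.05 s, during which the arm holds its last target. There are 200 camera calls.

## Working session

There is one attempt and no reset: what is moved stays moved. The work goes in short steps, each a Python script; the robot and the scene stay as the last script left them, time stands still between calls to the robot, and variables do not carry over. Pictures are saved under pics/ and viewed, at most 14 in all, crops included, and the job is handed in when it is done.

```bash
mkdir -p pics; ls
python3 - <<'E'
from bench import ctrl
import cv2,numpy as np,pickle
for n in ("scene","top"):
    c=ctrl.capture(n); pickle.dump(c,open(n+'.pkl','wb')); cv2.imwrite(f'pics/{n}0.png',cv2.resize(c["color"],(800,600)))
    print(n,c['fx'],c['fy'],c['cx'],c['cy'],c['D'],np.round(c['pose'],3).tolist(),(c['range_z']>0).mean())
print(ctrl.state())
E
```

```text
pics
scene 517.4379563042091 517.4379563042091 282.56424383803744 215.80807302142543 [0.05673871 0.         0.         0.         0.        ] [[0.176, -0.629, 0.757, 1.4], [0.984, 0.099, -0.147, -0.151], [0.018, 0.771, 0.636, 0.78], [0.0, 0.0, 0.0, 1.0]] 0.9960969387755102
top 470.8064630563847 470.8064630563847 284.5241332162049 203.95534338643282 [0.04646618 0.         0.         0.         0.        ] [[0.02, 0.993, -0.12, 0.409], [-1.0, 0.021, 0.009, 0.008], [0.012, 0.12, 0.993, 1.101], [0.0, 0.0, 0.0, 1.0]] 0.9959013605442177
{'time_s': 0.1, 'qpos': array([-1.46510205e+00,  2.45761301e-01,  1.55884986e+00, -2.28150752e-05,
        1.33869906e+00, -1.74105686e-01]), 'qvel': array([-0.0018628 , -0.00073555, -0.00145011,  0.00141888, -0.00041189,
        0.00177693]), 'joint_efforts': array([-4.55813433e-04, -4.16915560e+01, -3.15524483e+01,  6.86394819e-02,
        3.09996132e-02, -5.33042828e-05]), 'eef_pos': array([ 0.17944584, -0.62419119,  0.20446735]), 'orientation': array([ 9.90229216e-01,  1.39446629e-01,  1.82766773e-05, -8.58661201e-04]), 'force': array([ 0.09470351, -0.84286202,  0.55447362]), 'ft_torque': array([ 0.00813359,  0.00352883, -0.01216793]), 'grip_force': 0.0, 'grip_width': 0.0939656975528046}
```

View pics/top0.png

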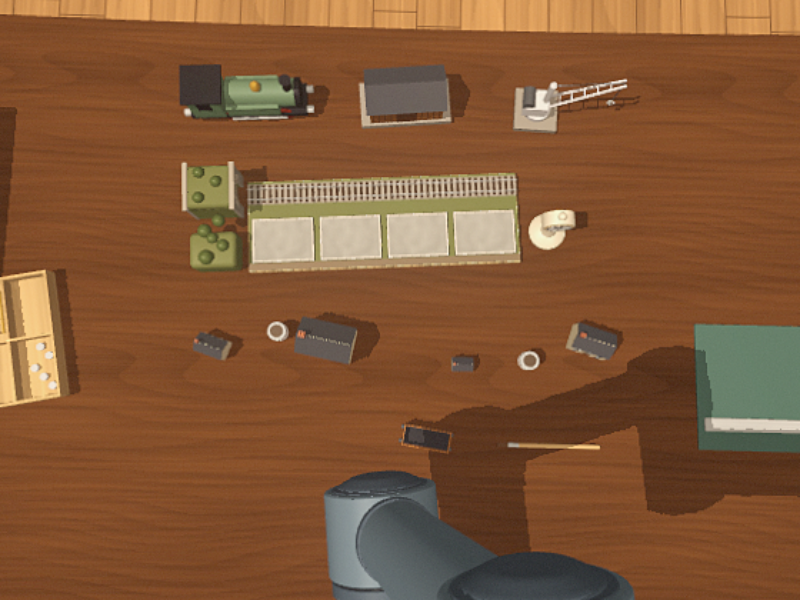

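View pics/scene0.png

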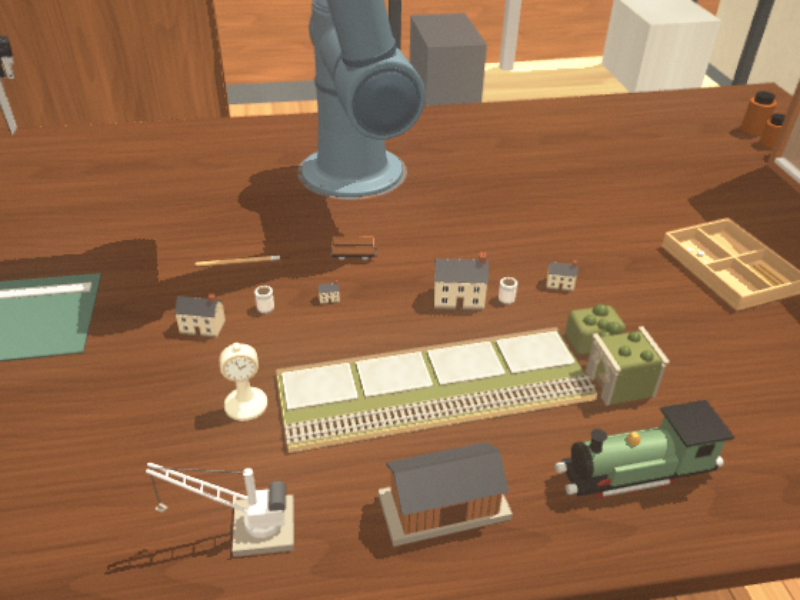

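The top view shows the track on the far side (+x) and plots 1 to 4 running right to left at (485,232), (418,235), (350,238) and (282,240). The clock is at the right end at (548,230) and the tunnel is at the left. The houses are A (326,340), B (593,341), C (212,345) and D (462,363). So A goes on plot 1, B on 2, C on 3 and D on 4.

```bash
cat > h.py <<'E'
import numpy as np,cv2
from scipy.spatial.transform import Rotation as R
def cloud(c,T):
    h,w=c['range_z'].shape
    u,v=np.meshgrid(np.arange(w),np.arange(h))
    K=np.array([[c['fx'],0,c['cx']],[0,c['fy'],c['cy']],[0,0,1.]])
    n=cv2.undistortPoints(np.stack([u,v],-1).reshape(-1,1,2).astype(float),K,np.array(c['D'],float)).reshape(h,w,2)
    z=c['range_z']
    P=np.stack([n[...,0]*z,-n[...,1]*z,-z],-1)
    P=P@T[:3,:3].T+T[:3,3]; P[z<=0]=np.nan
    return P
def house(P,guess,rad,zmin):
    """minAreaRect of points higher than zmin within rad of guess -> centre, size(short,long), ridge yaw, zmax"""
    with np.errstate(invalid='ignore'):
        m=(np.hypot(P[...,0]-guess[0],P[...,1]-guess[1])<rad)&(P[...,2]>zmin)
    n,l,st,_=cv2.connectedComponentsWithStats(m.astype(np.uint8))
    m=l==1+np.argmax(st[1:,4])
    q=P[m]; return q
def rect(q):
    (cx,cy),(w,h),a=cv2.minAreaRect((q[:,:2]*1000).astype(np.float32))
    if w>h: yaw=a
    else: yaw=a+90; w,h=h,w
    return np.array([cx,cy])/1000,(h,w),(yaw+90)%180-90
def wristpose(s,c):
    T=np.eye(4);T[:3,:3]=R.from_quat(s['orientation']).as_matrix();T[:3,3]=s['eef_pos']
    return T@c['T_tool_cam']
E
python3 - <<'E'
import pickle;from h import *
c=pickle.load(open('top.pkl','rb'));P=cloud(c,np.array(c['pose']))
k=.7
for n,(u,v),rad,zm in [('A',(326,340),.07,.02),('B',(593,341),.055,.012),('C',(212,345),.045,.01),('D',(462,363),.04,.008)]:
    g=P[int(v*k),int(u*k)]; q=house(P,g,rad,zm); print(n,np.round(g,3),rect(q),len(q),np.nanmax(q[:,2]))
hsv=cv2.cvtColor(c['color'],cv2.COLOR_BGR2HSV)
for n,(u,v) in enumerate([(485,232),(418,235),(350,238),(282,240)],1):
    u,v=int(u*k),int(v*k)
    print(n,hsv[v,u],P[v,u].round(4))
    m=((hsv[...,1]<60)&(hsv[...,2]>90)).astype(np.uint8)
    _,l,st,_=cv2.connectedComponentsWithStats(m,connectivity=4); q=P[l==l[v,u]]; print(rect(q),len(q))
u,v=int(545*k),int(233*k);print('clock',P[v,u])
E
```

```text
A [0.458 0.119 0.078] (array([0.45783008, 0.12315702]), (59.15169906616211, 86.28832244873047), 78.5347671508789) 1073 0.0954866911079677
B [ 0.465 -0.292  0.057] (array([ 0.46468088, -0.2975816 ]), (42.15363693237305, 64.8373794555664), 73.8744888305664) 618 0.07017564614345839
C [0.448 0.301 0.039] (array([0.44577139, 0.30548688]), (31.49915313720703, 49.38792419433594), 70.94721221923828) 339 0.054898420183914
D [ 0.426 -0.092  0.03 ] (array([ 0.42488217, -0.09236574]), (24.03965187072754, 34.28644943237305), 86.3959732055664) 163 0.03792387760214044
1 [ 18  47 206] [ 0.6412 -0.1278  0.02  ]
(array([nan, nan]), (0.0, 0.0), -90.0) 1277
2 [ 19  48 207] [ 0.6346 -0.0181  0.0174]
(array([ 0.63485992, -0.01869229]), (72.25364685058594, 97.87911987304688), -85.47872304916382) 1280
3 [ 19  48 206] [0.6268 0.0938 0.0198]
(array([0.62911572, 0.09190242]), (72.0068588256836, 99.03669738769531), -87.03635048866272) 1292
4 [ 18  45 208] [0.6199 0.203  0.018 ]
(array([0.62158936, 0.20192136]), (72.5679702758789, 98.73594665527344), -86.1679003238678) 1302
clock [ 0.64026357 -0.22535054  0.02267123]
```

```bash
cat >> h.py <<'E'
from bench import ctrl
import pickle
def quat(yaw):
    """tool down, tool x along ridge yaw(deg) (either way, the nearer for the wrist)"""
    best=None
    for a in (yaw,yaw+180):
        x=np.array([np.cos(np.radians(a)),np.sin(np.radians(a)),0]);z=np.array([0,0,-1.]);y=np.cross(z,x)
        yield R.from_matrix(np.stack([x,y,z],1)).as_quat()
def goto(p,yaw):
    js=[(np.abs(j[5]),q) for q in quat(yaw) for j in [ctrl.solve_ik(list(p),q)] if j is not None]
    q=min(js,key=lambda t:t[0])[1]; ctrl.reach(list(p),q)
def look(name):
    s=ctrl.state();c=ctrl.capture("wrist");pickle.dump((s,c),open(name+'.pkl','wb'))
    cv2.imwrite(f'pics/{name}.png',c['color']);return cloud(c,wristpose(s,c)),c
E
python3 - <<'E'
from h import *
goto([.60,.09,.38],93.4);P,c=look('w_plots');s=ctrl.state();print(s['time_s'],s['qpos'].round(2));print(c['T_tool_cam'].round(3))
goto([.44,.12,.3],78.5);P,c=look('w_A');s=ctrl.state();print(s['time_s'],s['qpos'].round(2))
q=house(P,[.458,.122],.07,.02);print(rect(q),len(q))
i=cv2.hconcat([cv2.imread('pics/w_plots.png'),cv2.imread('pics/w_A.png')]);cv2.imwrite('pics/w1.png',cv2.resize(i,(800,300)))
E
```

```text
3.125 [-0.04  0.06  1.45 -0.    1.63 -0.1 ]
[[ 0.     0.959  0.284  0.083]
 [ 1.    -0.    -0.     0.001]
 [-0.     0.284 -0.959 -0.18 ]
 [ 0.     0.     0.     1.   ]]
3.9333 [ 0.02 -0.3   1.91 -0.    1.52  0.22]
(array([0.45542981, 0.1287308 ]), (46.48078918457031, 132.13465881347656), -11.295326232910156) 38549
```

View pics/w1.png

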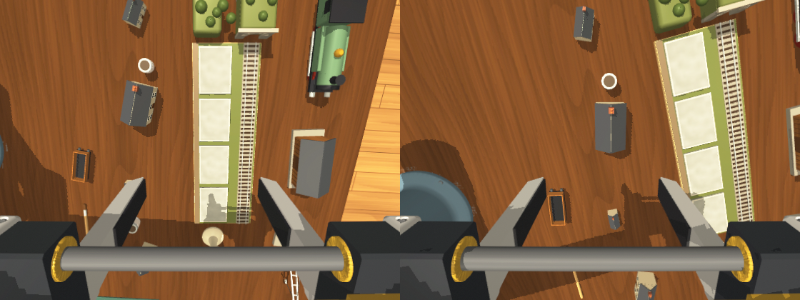

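The left half shows plots 2 to 4 and house A in one wrist view. In the right half, A is at about (611,128). My cluster picked up the gripper itself, so I'll cap the height and re-measure offline.

```bash
sed -i 's/def house(P,guess,rad,zmin):/def house(P,guess,rad,zmin,zmax=.11):/; s/(P\[...,2\]>zmin)/(P[...,2]>zmin)\&(P[...,2]<zmax)/' h.py
cat >> h.py <<'E'
def plot(P,c,g):
    hsv=cv2.cvtColor(c['color'],cv2.COLOR_BGR2HSV)
    m=(hsv[...,1]<65)&(hsv[...,2]>90)&(np.abs(P[...,2]-.017)<.006)&(np.hypot(P[...,0]-g[0],P[...,1]-g[1])<.066)
    m=cv2.morphologyEx(m.astype(np.uint8),cv2.MORPH_OPEN,np.ones((5,5)))
    _,l,st,_=cv2.connectedComponentsWithStats(m,connectivity=4); return rect(P[l==1+np.argmax(st[1:,4])])
E
python3 - <<'E'
from h import *
for f in ('w_plots','w_A'):
    s,c=pickle.load(open(f+'.pkl','rb'));P=cloud(c,wristpose(s,c))
    q=house(P,[.458,.122],.07,.02);print(f,'A',rect(q),len(q))
    q=q[q[:,2]>.06];print(' roof',rect(q),len(q))
    q=house(P,[.4458,.3055],.05,.01);print(f,'C',rect(q),len(q))
    for n,g in ((2,(.6349,-.0187)),(3,(.6285,.0917)),(4,(.6216,.2019))):print(n,plot(P,c,g))
E
```

```text
w_plots A (array([0.45871841, 0.12470287]), (57.81077194213867, 86.86077880859375), 79.03323364257812) 2464
 roof (array([0.45958643, 0.12442136]), (49.63101577758789, 86.60426330566406), 78.65411376953125) 1866
w_plots C (array([0.4481983 , 0.30736295]), (31.807056427001953, 46.65252685546875), 69.31387329101562) 857
2 (array([ 0.63633673, -0.01569617]), (71.07746124267578, 97.65079498291016), -86.82418203353882)
3 (array([0.62998273, 0.09357378]), (70.53793334960938, 98.70679473876953), -86.78317403793335)
4 (array([0.62269995, 0.2044967 ]), (71.42982482910156, 98.94189453125), -86.58345627784729)
w_A A (array([0.45940659, 0.12424123]), (56.7312126159668, 86.98417663574219), 78.03976440429688) 2959
 roof (array([0.45954868, 0.12418884]), (48.912654876708984, 86.68124389648438), 78.19611358642578) 2424
w_A C (array([0.44769031, 0.30736508]), (31.42020034790039, 47.85089111328125), 70.76119232177734) 1185
2 (array([ 0.63619171, -0.01592424]), (71.53558349609375, 100.17982482910156), -86.50846314430237)
3 (array([0.62924963, 0.09385471]), (71.75366973876953, 100.44992065429688), -86.64541673660278)
4 (array([0.62208405, 0.20309079]), (72.78559112548828, 100.22845458984375), -87.01731133460999)
```

```bash
cat >> h.py <<'E'
STEP=.11*np.array([np.cos(np.radians(93.4)),np.sin(np.radians(93.4))]);P3=np.array([.629,.0928])
def pl(n): return P3+(n-3)*STEP
def pick(xy,yaw,z,up=.2):
    goto([*xy,z+.11],yaw); ctrl.move_l([*xy,z],.12); ctrl.grab()
    s=ctrl.state();print('grip',s['grip_width'].round(4),s['grip_force'],'z',s['eef_pos'].round(4))
    ctrl.move_l([*xy,up],.2); print('held',ctrl.state()['grip_width'].round(4))
def place(n,z,up=.22,dxy=(0,0)):
    p=pl(n)+dxy
    goto([*p,.2],93.4); ctrl.move_l([*p,.017+z+.012],.15); ctrl.move_l([*p,.017+z+.001],.03)
    s=ctrl.state();print('placing',s['eef_pos'].round(4),s['force'].round(1))
    ctrl.release(); ctrl.move_l([*p,up],.15); print('t',ctrl.state()['time_s'])
E
python3 - <<'E'
from h import *
pick([.459,.124],78.4,.018); place(1,.018)
goto([.57,-.20,.34],93.4)
P,c=look('w_p1')
print('A',rect(house(P,pl(1),.07,.03)),pl(1)); 
q=house(P,pl(1),.07,.077);print('roof',rect(q))
print('B',rect(house(P,[.465,-.298],.05,.012)))
for n in(2,3):print(plot(P,c,pl(n)),pl(n))
E
```

```text
Traceback (most recent call last):
  File "h.py", line 50, in pick
    s=ctrl.state();print('grip',s['grip_width'].round(4),s['grip_force'],'z',s['eef_pos'].round(4))
                                ^^^^^^^^^^^^^^^^^^^^^
AttributeError: 'float' object has no attribute 'round'
```

Only the print statement failed; A is gripped. I'll continue from here.

```bash
sed -i "s/s\['grip_width'\].round(4)/round(s['grip_width'],4)/; s/ctrl.state()\['grip_width'\].round(4)/round(ctrl.state()['grip_width'],4)/" h.py
python3 - <<'E'
from h import *
s=ctrl.state();print(s['grip_width'],s['grip_force'],s['eef_pos'],s['time_s'])
assert .05<s['grip_width']<.06
ctrl.move_l([.459,.124,.2],.2); print(ctrl.state()['grip_width'])
place(1,.018)
goto([.57,-.20,.34],93.4)
P,c=look('w_p1')
print('A',rect(house(P,pl(1),.07,.03)),pl(1)); 
q=house(P,pl(1),.07,.077);print('roof',rect(q))
print('B',rect(house(P,[.465,-.298],.05,.012)))
for n in(2,3):print(plot(P,c,pl(n)),pl(n))
E
```

```text
0.05526318743282668 29.9957013130188 [0.45892168 0.12401549 0.01805172] 6.4167
0.05520090204991146
placing [ 0.6419 -0.1268  0.0358] [-0.1 -0.7 -1.4]
t 12.4833
A (array([ 0.64297467, -0.12648138]), (57.39834213256836, 86.78984069824219), -86.57820963859558) [ 0.6420474  -0.12681276]
roof (array([ 0.64277283, -0.1264228 ]), (49.44858932495117, 86.67899322509766), -85.89534521102905)
B (array([ 0.4675965 , -0.29590817]), (41.21669006347656, 62.941802978515625), 72.10846710205078)
(array([ 0.63685486, -0.01565643]), (73.51214599609375, 100.55616760253906), -86.38526010513306) [ 0.6355237  -0.01700638]
(array([0.63356073, 0.03042916]), (6.611209869384766, 20.22670555114746), 7.63348913192749) [0.629  0.0928]
```

View pics/w_p1.png

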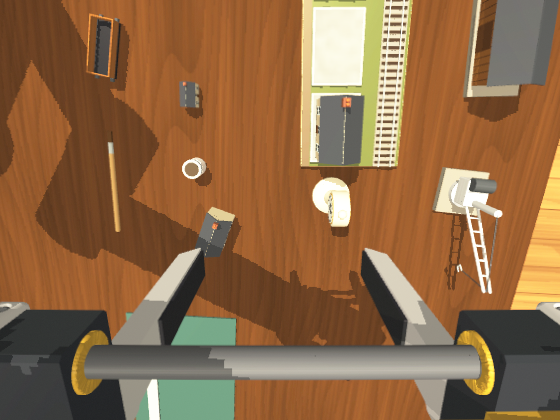

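A stands within about 1 mm of the centre of plot 1, and the clock is untouched at (335,200). B is at (215,232) and D at (190,95). Next are B, C and D.

Run:
```python
from h import *
s,c=pickle.load(open('w_p1.pkl','rb'));P=cloud(c,wristpose(s,c))
d,sz,yd=rect(house(P,[.425,-.092],.04,.008));print('D',d,sz,yd)
pick([.4665,-.2965],73,.010); place(2,.010)
goto([.40,.27,.28],70.5);P,c=look('w_C');r=rect(house(P,[.447,.3065],.045,.01));print('C',r)
assert np.hypot(*(r[0]-[.447,.3065]))<.005
pick((r[0]*2+[.447,.3065])/3,70.3,.006); place(3,.006)
goto([.39,-.12,.27],86.4);P,c=look('w_D');r=rect(house(P,[.426,-.091],.04,.008));print('D',r)
cv2.imwrite('pics/w_D2.png',c['color'])
```

```text
D [ 0.42643622 -0.09143645] (23.30978012084961, 32.993656158447266) -87.71276545524597
grip 0.0395 29.95331235229969 z [ 0.4665 -0.2965  0.01  ]
held 0.0397
placing [ 0.6354 -0.0169  0.0278] [-0.7 -0.2 -0.8]
t 22.65
C (array([0.44796649, 0.30720099]), (30.998661041259766, 47.03687286376953), 71.11050415039062)
grip 0.0298 29.98753722757101 z [0.4476 0.3069 0.006 ]
held 0.0298
placing [0.6289 0.0928 0.0238] [-0.4  0.5  0.2]
t 33.4083
D (array([ 0.4268392, -0.0912874]), (22.67462730407715, 34.17576599121094), 89.85262298583984)
```

View pics/w_D.png

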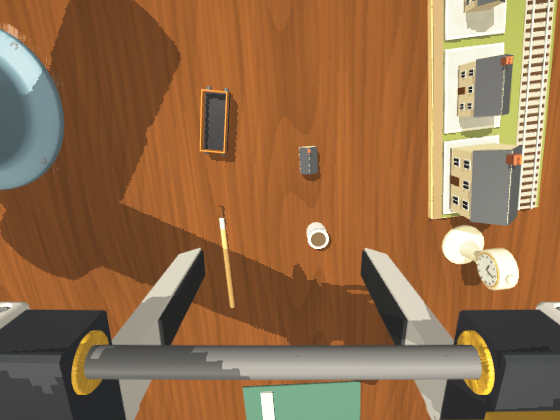

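D is at (309,160), and A and B stand on their plots. Now D.

Run:
```python
from h import *
pick([.4262,-.0916],89.5,.004); place(4,.004)
goto([.60,.04,.40],93.4);P,c=look('w_end')
for n,z in ((1,.03),(2,.025),(3,.025),(4,.025)):
    r=rect(house(P,pl(n),.06,z));print(n,r,((r[0]-pl(n))*1000).round(1))
ctrl.move_joints([-1.465,.245,1.558,0,1.339,-.174])
c=ctrl.capture('top');P=cloud(c,np.array(c['pose']))
for n,z in ((1,.03),(2,.025),(3,.025),(4,.025)):
    r=rect(house(P,pl(n),.06,z));print(n,r,((r[0]-pl(n))*1000).round(1))
cv2.imwrite('pics/top1.png',cv2.resize(c['color'][90:290,100:440],(800,470)))
cv2.imwrite('pics/scene1.png',cv2.resize(ctrl.capture('scene')['color'][190:340,110:490],(800,316)))
print(ctrl.state()['time_s'])
```

```text
grip 0.0215 29.983286038041115 z [ 0.4262 -0.0916  0.004 ]
held 0.0217
placing [0.6224 0.2026 0.0218] [-0.3  0.3 -0.1]
t 44.4417
1 (array([ 0.6435191 , -0.12665254]), (55.92864227294922, 87.56216430664062), -86.38219499588013) [1.5 0.2]
2 (array([ 0.63628992, -0.01685232]), (41.464107513427734, 62.842166900634766), -87.1533522605896) [0.8 0.2]
3 (array([0.62974323, 0.09242245]), (30.61979103088379, 46.05027389526367), -85.56267642974854) [ 0.7 -0.4]
4 (array([0.62337598, 0.20284196]), (22.52634620666504, 33.122825622558594), -86.32921957969666) [0.9 0.2]
1 (array([ 0.64254352, -0.1275896 ]), (58.63059997558594, 86.14857482910156), -86.52077913284302) [ 0.5 -0.8]
2 (array([ 0.63528644, -0.01808114]), (43.32860565185547, 61.012088775634766), -88.72610151767731) [-0.2 -1.1]
3 (array([0.62888861, 0.09141402]), (31.779937744140625, 45.86861801147461), -86.8828125) [-0.1 -1.4]
4 (array([0.62199792, 0.20125661]), (22.734285354614258, 34.35422134399414), -83.67794466018677) [-0.5 -1.3]
48.4
```

View pics/top1.png

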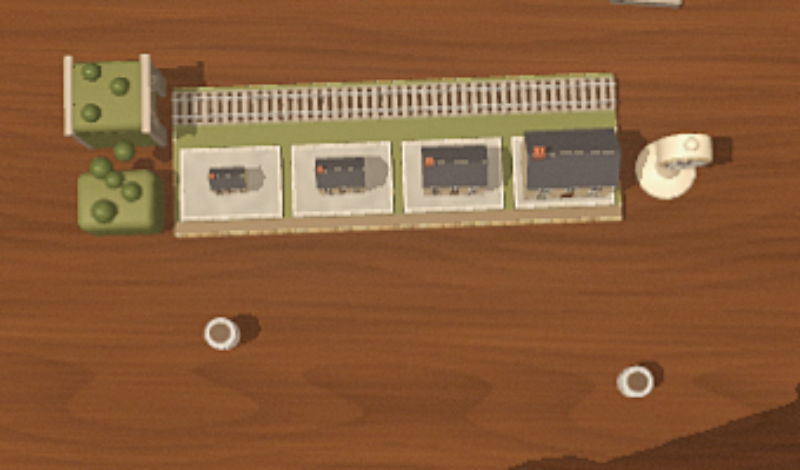

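View pics/scene1.png

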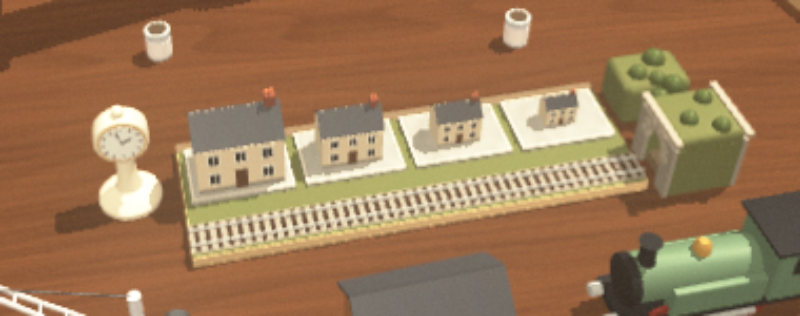

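All four houses stand upright and centred, shrinking from the clock (right in the top view, about (670,165)) to the tunnel (left), and the clock has not moved. I'm handing it in.

```bash
python3 -c "
from bench import ctrl
print(ctrl.sign_off())"
```

```text
the job is handed in; nothing more can be done
None
```

The job is handed in: the four houses stand upright on plots 1 to 4, largest beside the clock to smallest beside the tunnel, each within about 1.5 mm of its plot's centre with its ridge along the row, and the clock was not moved (48 s on the robot's clock).

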